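# Load a specimen cassette face-down into an inverted reader with its flip plate

### The job

Take the specimen cassette from the sloped rack and seat it face-up, fully home, in the reader's open flip plate, one end tucked under the square orange catch and the other end pressed down until the ramped blue catch snaps over it. Swing the flip plate by its handle smoothly all the way over onto the nest without letting it slam, then press the red release button on its back so that the cassette drops flat and face-down into the nest. Leave the flip plate lying over the nest and do not disturb the bottle, beaker and jar.

Things in the scene. Friction and masses are not known exactly. Their poses are not given: they have to be found in the camera images.
- cassette_center (a point): Centre of the loose white specimen cassette (70-170 g): plate 84 (x) x 50 (y) x 6 mm; on its face side (+z) a body 62 x 50 x 8 mm with two pink windows in a firm frame. 14 mm thick in all; a tab 11 mm long, 6 mm thick projects at each x end (ends alike). Starts face-up on the rack, tilted 15 deg about its y, +x end high. Grip across y; this point is 7 mm from back and face.
- rack: Fixed sloped blue steel stand, base 120 x 85 mm, origin under its middle. Its slope faces -x and rises to +x at 15 degrees; the support, 30 mm wide in y, passes 55 mm above the origin, so fingertips may reach 15 mm past the cassette's back on both sides. A ledge stops the cassette's lower end.
- reader: Fixed white inverted reader on a grey base 140 x 240 mm, 12 mm thick; origin on the worktop below the middle of the hinge axis, which runs along its x at 75 mm height. Open flip plate on its +y side, nest on its -y side. Deck around the nest 55 mm high; hinge posts at x = +-66 mm rise to 82 mm.
- flipper (a joint): Hinge of the flip plate (320 g): 0 lying open with the pocket up (its start), 3.14 turned right over onto the nest. It is nearly free of friction: past upright it falls unless it is held by the handle.
- flipper_hinge (a point): Point on the hinge axis in the middle of the flip plate, turning with the plate; x is the axis. In this frame the pocket floor is the plane z = 0 and the pocket's middle is at y = 70 mm.
- flipper_seat (a point): Where the cassette's centre belongs when seated: 7 mm above the pocket floor; x along the hinge axis and the cassette's length, z out of the pocket (up when open). Play: 1.2 mm each way in x (end stops 8 mm high at x = +-43.2 mm, either side of the catches), 1.5 mm in y (flared posts at |x| 23-30 mm, 14 mm high). Floor 40 mm wide in y, so fingers may reach past the cassette's back at its middle.
- catch_square_tip (a point): Lower inner edge of the square orange catch over the pocket's -x end: 38 mm from the seat's middle, 9 mm above the pocket floor; 16 mm wide in y, 4 mm thick, flat on top, so it cannot be passed from above: that end of the cassette must be tucked under it, tilted, from the middle. Slides outwards (-x) when the catches open.
- catch_ramp_tip (a point): Lower inner edge of the ramped blue catch over the pocket's +x end: 38 mm from the seat's middle, 7 mm above the pocket floor, 16 mm wide in y; its ramp rises outwards to 19 mm. A tab pressed down on the ramp (about 7 to 12 N) pushes it aside until it snaps over the tab. Slides outwards (+x). Both catches are linked and move together.
- flipper_handle (a point): Grip point of the green handle bar, 12 mm diameter, lying along the hinge axis and free for 25 mm to both sides; 100 mm from the hinge axis, 86 mm towards -x of its middle; 75 mm above the worktop when the plate lies open or over.
- release_top (a point): Middle of the outer face of the red round release button, 24 mm diameter, on the back of the flip plate: facing down while open, up when turned over, then 95 mm high. Travel 7 mm towards the pocket, 2.5 N at first to 7 N fully in. Pressed fully, it draws both catches clear and the cassette drops 6 mm.
- release (a joint): Travel of the release button (m): 0 out, catches closed; 0.007 fully in, catches open by 6 mm. It also moves in while a tab pushes a catch aside. After the drop the catches lean on the cassette's ends and it stays about 0.004 in.
- nest_center (a point): Where the cassette's centre lies when it rests face-down in the nest (7 mm above the deck, 62 mm above the worktop); axes of the reader. The nest locates the cassette with 2 mm play each way, its length along x.
- reagent_bottle: Bystander: brown bottle, 60 mm diameter, 150 mm high; origin at its foot.
- beaker: Bystander: glass beaker, 72 mm diameter, 85 mm high; origin at its foot.
- specimen_jar: Bystander: clear jar with red lid, 56 mm diameter, 65 mm high; origin at its foot.
Mind the look-alikes: they are no part of the job. Of the things like the part that bears cassette_center, leave any that is green; of the rest the smaller one is meant.

How it is judged:
On the way, in this order (a step that is already met when the one before it is completed fails the run):
1. cassette seated face-up in the open flip plate with both catches closed over it (x of cassette_center in the frame of flipper_seat between -0.003 and 0.003 m and y of cassette_center in the frame of flipper_seat between -0.004 and 0.004 m and z of cassette_center in the frame of flipper_seat between -0.002 and 0.002 m and angle between the z axis of cassette_center and the z axis of flipper_seat, either way round below 0.06 rad and angle between cassette_center's own z axis and vertical below 0.15 rad and value of joint release below 0.0015 m and value of joint flipper below 0.06 rad), for 0.2 s.
2. flip plate turned right over with the cassette still caught in it (value of joint flipper above 3.05 rad and distance between cassette_center and flipper_seat below 0.0055 m and angle between the z axis of cassette_center and the z axis of flipper_seat, either way round below 0.1 rad and value of joint release below 0.0015 m), for 0.2 s.
At the end, for the whole second after the job is handed in: The cassette lies at rest face-down in the nest: its centre within 4 mm of the nest's along both level directions and 2.5 mm in height, level within 0.06 rad and in line within 0.09 rad; the flip plate lies over the nest (joint above 3.05 rad) (x of cassette_center in the frame of nest_center between -0.004 and 0.004 m and y of cassette_center in the frame of nest_center between -0.004 and 0.004 m and z of cassette_center in the frame of nest_center between -0.0025 and 0.0025 m and angle between cassette_center's own z axis and vertical above 3.08 rad and angle between the x axis of cassette_center and the x axis of nest_center, either way round below 0.09 rad and value of joint flipper above 3.05 rad); the robot touches nothing.
It fails at once if the flip plate is let slam or whipped round (faster than 5 rad/s) (velocity of joint flipper above 5 rad/s or velocity of joint flipper below -5 rad/s).
It fails at once if the bottle, beaker or jar is pushed more than 30 mm (distance of any of reagent_bottle, beaker, specimen_jar from where it was at the start of the episode above 0.03 m).
It also fails if it takes over 61 s, if anything falls off the work surface, if the arm or the gripper's body presses on something with over 40 N, if the wrist force passes 120 N, or if a joint passes its speed limit or range.

### The arm

A 7-joint arm with a two-finger parallel gripper is mounted at the origin on the work surface. World frame = base frame: x ahead of the robot, y to its left, z up, the work surface at z = 0. Lengths are in m, angles in rad, forces in N, time in s.
With the tool pointing down it reaches from about 0.4 to 0.75 m from the base axis. Payload 19.5 kg.
Tool frame: the origin (TCP) lies at the very end of the fingers, on their centre line; the grasp point (between the pads) lies 19 mm behind it (manip.tcp_to_grasp is the distance from the TCP to the grasp point, in m); z points along the fingers, y is the direction in which the jaws open and shut (so a half turn about z gives the same grasp; the last joint's range is limited). The gripper opens to 85 mm and grips with 20 to 120 N. Pads are 22 mm wide; open, the fingers measure 114 mm over their backs; the gripper's body (76 mm by 85 mm) begins 54 mm behind the grasp point. The pads swing forward as they close: fully open they stand 13 mm farther back than shut.
Start: joints at [1.075, 0.707, -0.028, 1.485, 0.022, 0.951, -0.075], TCP at [0.252, -0.517, 0.231] pointing down, gripper open.
Joint ranges: [-2.71, 2.71], [-0.32, 2.16], [-1.57, 1.52], [0, 2.45], [-1.46, 4.6], [0, 2.02], [-2.83, 2.83]. Speed limits (rad/s): [1.89, 1.89, 2.57, 2.57, 3.01, 3.01, 3.01].

### API

Orientations are given as a 3x3 rotation matrix whose columns are the frame's x, y, z axes.
In Python, from workcell import sense, vision, job, manip gives the robot as it stands. The module is installed in compiled form; this text tells all that it offers.
- The arm moves only by the tool move_arm, never from a script. Its argument "plan" is a list of rows, each a list of 3 entries, a list of its own where there are three numbers: the shift along the world's x, y, z in m, then the turn, a rotation vector about the world's x, y, z in degrees, then the opening, from 0 (shut) to 1 (fully open). A call has 1 to 8 rows; each row is the pose to reach, as a shift and turn from the pose measured when the call began; what a row does not reach only later rows make up. A row lasts 1/10 s, in which the tool goes at most 50 mm and 8.59 degrees, less where a joint would pass 70% of its speed; a pose out of reach is approached as far as the arm can. A call with a gripper value outside its range is refused whole. The fingers move at their own pace and stop on an object; the grip force is fixed at half the most. Time passes only in rows, so rows that repeat a pose let the fingers close. It gives the time, the measured TCP pose, the force and the opening at its end, in the units of the state.
- sense(): the state, without advancing time (a new reading comes with each control period).
- vision.capture(name): name is "scene" or "top" or "wrist"; returns (picture, depth): 480x640x3 uint8, blue, green, red; 480x640 float32, m along the optical axis (not along the pixel's ray), 0 where there is no reading.
- vision.get_calibration(name): a dict with "fx", "fy", "cx", "cy" (pixels), "R" (3x3) and "t" (3): a world point X has camera coordinates R X + t; the wrist camera has in their place "tool_from_camera" (4x4, takes a point from camera to tool coordinates, whose origin is the TCP and whose axes are the flange's). Camera axes: x right, y down, z forward; pixel columns grow to the right and rows downward; lengths in m; the calibration is good to about 2 mm. A picture is of the moment at which its call begins: read the wrist's pose just before it. get_calibration takes no time and is no camera call.
- job.close_job(): hands the job in, once; it reports no verdict.
The state is a dict: "time": time; "joint_positions": joint angles; "joint_velocities": joint speeds; "joint_efforts": joint torques, N m; "position": TCP position; "ee_rot": TCP orientation; "ft_force": force on the tool from outside, world axes, zero at the start; "torque": the same for the moment, N m; "gripper_width": finger opening in m.
Only numpy, scipy, OpenCV 4.12 (cv2) and the standard library are available. Lean on these libraries where they do the work, as an engineer would, in place of code of your own. Each camera call takes 0.05 s, during which the arm holds its last target. There are 200 camera calls.

## Working session

There is one attempt and no reset: what is moved stays moved. The work goes in short steps, Python scripts to look and compute and a tool call to move; the robot and the scene stay as the last step left them, time stands still between calls to the robot, and variables do not carry over. Pictures are saved under pics/ and viewed, about 8 in all and at most 12, crops included, and the job is handed in when it is done.

Besides the shell and the picture viewer there is one more tool, called after "Call:" as a command line: name --argument value ..., lists and objects as JSON in quotes. move_arm: Moves the arm, as the interface text tells. Its arguments: {"type":"object","properties":{"plan":{"type":"array"}},"required":["plan"]}

```bash
mkdir -p pics
python3 - <<'E'
from workcell import sense, vision, job, manip
import cv2, numpy as np
s=sense(); print(s['time'],s['position'],s['ee_rot'],s['gripper_width'],manip.tcp_to_grasp)
for n in ("scene","top"):
    c=vision.get_calibration(n); print(n,{k:np.round(v,4).tolist() for k,v in c.items()})
    p,d=vision.capture(n); cv2.imwrite(f"pics/{n}0.png",p); np.save(f"{n}0.npy",d)
c=vision.get_calibration("wrist"); print(c)
E
```

```text
0.0 [ 0.25194184 -0.51657947  0.23082049] [[ 8.98785435e-01  4.38388472e-01 -5.38767452e-04]
 [ 4.38388799e-01 -8.98784922e-01  9.61623010e-04]
 [-6.26716204e-05 -1.10048237e-03 -9.99999393e-01]] 0.08550583822608789 0.0187
scene {'fx': 468.1646, 'fy': 468.1646, 'cx': 320.7483, 'cy': 232.9673, 'R': [[-0.047, 0.9988, 0.0138], [0.8737, 0.0478, -0.484], [-0.4841, -0.0106, -0.8749]], 't': [0.0067, -0.4961, 1.303]}
top {'fx': 433.3525, 'fy': 433.3525, 'cx': 317.0762, 'cy': 238.9316, 'R': [[-0.0202, -0.9997, 0.0124], [-0.9991, 0.0197, -0.0367], [0.0365, -0.0131, -0.9992]], 't': [-0.0049, 0.5824, 1.0249]}
{'fx': 347.5324207014497, 'fy': 347.5324207014497, 'cx': 324.26453131396585, 'cy': 243.36939103479497, 'tool_from_camera': array([[ 5.82030798e-04, -9.46262421e-01, -3.23399276e-01,
         8.23023977e-02],
       [ 9.99999534e-01,  8.00032714e-04, -5.41158808e-04,
         3.28213657e-04],
       [ 7.70808244e-04, -3.23398810e-01,  9.46262445e-01,
        -1.42679322e-01],
       [ 0.00000000e+00,  0.00000000e+00,  0.00000000e+00,
         1.00000000e+00]])}
```

View pics/top0.png

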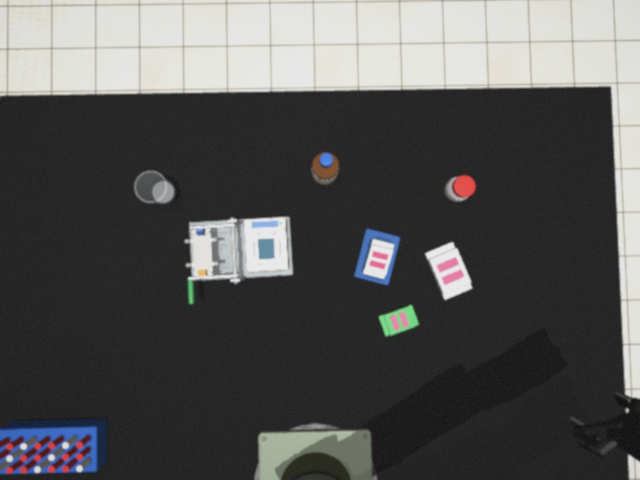

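View pics/scene0.png

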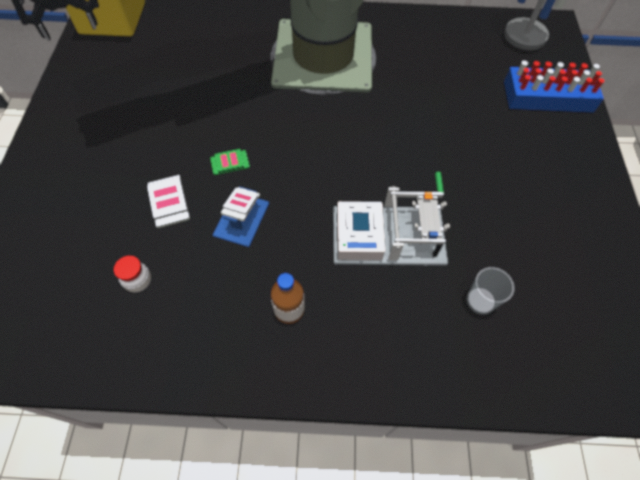

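The top view shows the flip plate at (213,250) with orange catch (202,272) and blue catch (200,232), handle (191,291), nest deck (266,247). The white cassette on the blue rack is at (378,258); the big white and the green ones are look-alikes.

```bash
cat > h.py <<'E'
import numpy as np, cv2
from workcell import sense, vision
def cam(name, s=None):
    c=vision.get_calibration(name); K=np.array([[c['fx'],0,c['cx']],[0,c['fy'],c['cy']],[0,0,1]])
    if name=='wrist':
        s=s or sense(); T=c['tool_from_camera']; Rt=np.array(s['ee_rot'])
        Rwc=Rt@T[:3,:3]; o=Rt@T[:3,3]+s['position']
    else:
        Rwc=c['R'].T; o=-c['R'].T@c['t']
    return K,Rwc,o
def ray(C,uv):
    K,R,o=C; d=R@np.linalg.solve(K,np.array([uv[0],uv[1],1.])); return o,d
def onz(C,uv,z):
    o,d=ray(C,uv); return o+d*(z-o[2])/d[2]
def pdepth(C,uv,dep):
    o,d=ray(C,uv); return o+d*dep
def two(C1,u1,C2,u2):
    o1,d1=ray(C1,u1);o2,d2=ray(C2,u2)
    A=np.stack([d1,-d2],1); x=np.linalg.lstsq(A,o2-o1,rcond=None)[0]
    a=o1+d1*x[0]; b=o2+d2*x[1]; return (a+b)/2, np.linalg.norm(a-b)
def proj(C,X):
    K,R,o=C; p=K@(R.T@(np.asarray(X)-o)); return p[:2]/p[2]
def blobs(p,lo,hi,amin=8):
    m=cv2.inRange(cv2.cvtColor(p,cv2.COLOR_BGR2HSV),lo,hi); n,l,st,ce=cv2.connectedComponentsWithStats(m)
    return m,[(ce[i],st[i],l==i) for i in range(1,n) if st[i,4]>=amin]
RNG=dict(pink=((160,90,120),(179,255,255)),orange=((8,150,120),(22,255,255)),blue=((105,120,60),(125,255,255)),green=((45,120,60),(80,255,255)),white=((0,0,150),(179,60,255)))
E
python3 - <<'E'
from h import *
np.set_printoptions(precision=4,suppress=True)
for n in ('top','scene'):
    p=cv2.imread(f'pics/{n}0.png'); d=np.load(f'{n}0.npy'); C=cam(n)
    print(n,C[2])
    for k in ('pink','orange','blue','green'):
        for c,st,m in blobs(p,*RNG[k])[1]:
            dd=np.median(d[m]); print(k,c.round(1),st[4],st[:4],pdepth(C,c,dd))
d=np.load('top0.npy');C=cam('top')
for u in [(370,240),(372,245),(386,245),(388,250),(372,265),(378,272),(385,274),(374,276)]: print(u,pdepth(C,u,d[u[1],u[0]]))
E
```

```text
top [ 0.5444 -0.003   1.0456]
pink [379.7 255.2] 67 [373 252  15   7] [ 0.5406 -0.1559  0.0717]
pink [447.3 264.4] 127 [438 259  20  12] [ 0.5154 -0.3239  0.0206]
pink [377.1 264.3] 67 [370 261  15   8] [ 0.5202 -0.1504  0.0654]
pink [452.5 276.8] 131 [443 271  20  13] [ 0.4859 -0.3354  0.0207]
pink [403.4 319.1] 45 [400 313   7  13] [ 0.3878 -0.2174  0.0142]
pink [394.7 322.1] 47 [391 316   8  13] [ 0.3811 -0.1965  0.0145]
pink [ 78.5 444.7] 22 [ 76 441   7   7] [0.1434 0.5107 0.084 ]
pink [  8.8 446.5] 22 [  6 443   8   8] [0.1435 0.6602 0.0842]
pink [ 36.8 446. ] 21 [ 34 442   7   8] [0.1429 0.6001 0.0843]
pink [ 50.6 445.5] 25 [ 48 442   7   8] [0.1431 0.5708 0.0837]
pink [ 78.6 456.7] 23 [ 76 453   7   7] [0.1178 0.5105 0.0839]
pink [ 21.4 457.1] 11 [ 20 455   5   6] [0.1203 0.6331 0.0843]
pink [ 35.6 456.1] 11 [ 34 454   5   6] [0.1213 0.6029 0.0836]
pink [ 64.4 457.6] 21 [ 62 454   7   7] [0.1165 0.5412 0.0835]
pink [ 24.2 459.7] 9 [ 22 458   5   4] [0.1143 0.6275 0.0834]
pink [ 37.9 459.4] 8 [ 36 458   5   4] [0.1141 0.5983 0.0833]
pink [ 64.9 469. ] 23 [ 62 465   7   8] [0.0
[... 2870 characters left out ...]
04 0.0365]
blue [241.5 225.6] 1269 [212 198  57  49] [ 0.563  -0.1538  0.0097]
blue [432.9 234.4] 27 [430 233   7   4] [0.6091 0.2424 0.0925]
blue [360.8 244.8] 86 [349 243  26   4] [0.6203 0.1032 0.0551]
blue [285.1 280.3] 238 [277 272  17  18] [ 0.746  -0.0357  0.1489]
green [229.2 162. ] 501 [210 148  40  27] [ 0.392  -0.2051  0.0092]
green [438.7 180.8] 129 [435 171   9  20] [0.4678 0.2678 0.0778]
(370, 240) [ 0.5773 -0.1436  0.007 ]
(372, 245) [ 0.5638 -0.1385  0.0762]
(386, 245) [ 0.5633 -0.171   0.0699]
(388, 250) [ 0.5519 -0.1742  0.076 ]
(372, 265) [ 0.5188 -0.1386  0.0672]
(378, 272) [ 0.5026 -0.1523  0.0636]
(385, 274) [ 0.4976 -0.1687  0.0601]
(374, 276) [ 0.4931 -0.1449  0.0507]
```

Call:
move_arm --plan '[[[0.28, 0.364, -0.02], [0, 0, -41], 1], [[0.28, 0.364, -0.02], [0, 0, -41], 1], [[0.28, 0.364, -0.02], [0, 0, -41], 1], [[0.28, 0.364, -0.02], [0, 0, -41], 1], [[0.28, 0.364, -0.02], [0, 0, -41], 1], [[0.28, 0.364, -0.02], [0, 0, -41], 1], [[0.28, 0.364, -0.02], [0, 0, -41], 1], [[0.28, 0.364, -0.02], [0, 0, -41], 1]]'

```text
time: 0.9
position: [0.4965, -0.198, 0.2133]
ee_rot: [[0.966, -0.259, -0.0], [-0.259, -0.966, 0.001], [-0.0, -0.001, -1.0]]
ft_force: [0.9, -0.8, -0.2]
gripper_width: 0.0855
```

Call:
move_arm --plan '[[[0.033, 0.045, -0.013], [0, 0, 0], 1], [[0.033, 0.045, -0.013], [0, 0, 0], 1], [[0.033, 0.045, -0.013], [0, 0, 0], 1]]'

```text
time: 1.2
position: [0.53, -0.1513, 0.1996]
ee_rot: [[0.967, -0.256, -0.001], [-0.256, -0.967, 0.002], [-0.002, -0.001, -1.0]]
ft_force: [-0.6, -1.4, -0.0]
gripper_width: 0.0851
```

Run:
```python
from h import *
np.set_printoptions(precision=4,suppress=True)
s=sense(); print(s['position'])
p,d=vision.capture('wrist'); C=cam('wrist',s); cv2.imwrite('pics/w1.png',p); np.save('w1.npy',d)
for k in ('pink','white'):
    for c,st,m in blobs(p,*RNG[k],amin=150)[1]:
        ys,xs=np.nonzero(m&(d>0)); 
        P=np.array([pdepth(C,(x,y),d[y,x]) for x,y in zip(xs,ys)])
        q=P.mean(0); U=np.linalg.svd(P-q,full_matrices=False)[2]
        r=cv2.minAreaRect(np.stack([xs,ys],1).astype(np.float32)); print(k,c.round(1),st,'mean',q,'n',U[2],r)
```

```text
[ 0.53   -0.1513  0.1996]
pink [508.5 183.2] [ 479  159   59   49 1202] mean [ 0.5165 -0.324   0.0207] n [ 0.0058  0.0027 -1.    ] ((508.4114685058594, 183.13775634765625), (20.302650451660156, 60.77241897583008), 57.17145919799805)
pink [523.4 210.1] [ 494  187   59   47 1125] mean [ 0.4872 -0.3354  0.0207] n [ 0.0016  0.001  -1.    ] ((523.417236328125, 209.99737548828125), (19.39583969116211, 59.24338912963867), 58.13401794433594)
pink [325.2 217.3] [303 210  45  16 684] mean [ 0.5413 -0.1558  0.072 ] n [-0.2627  0.0715  0.9622] ((325.0, 217.5), (15.0, 44.0), 90.0)
pink [324.8 240.4] [304 233  43  15 594] mean [ 0.5207 -0.15    0.0662] n [-0.2649  0.0716  0.9616] ((325.0, 240.0), (14.0, 42.0), 90.0)
pink [415.  321.2] [403 308  22  29 335] mean [ 0.3902 -0.2163  0.0146] n [-0.0016  0.0103  0.9999] ((415.6529235839844, 321.811767578125), (29.067974090576172, 12.80831527709961), 57.52880859375)
pink [398.1 331.5] [385 318  27  29 352] mean [ 0.3821 -0.1963  0.0146] n [-0.0104  0.0113  0.9999] ((397.96148681640625, 331.6922912597656), (28.844409942626953, 12.480754852294922), 56.3099
[... 338 characters left out ...]
492188, 197.78086853027344), (98.48857879638672, 85.0093002319336), 60.80251693725586)
white [ 54.3 255.1] [   0  159  151  172 9484] mean [0.5618 0.0928 0.0479] n [-0.1141  0.0358  0.9928] ((55.334388732910156, 240.6369171142578), (142.15538024902344, 156.602294921875), 73.61045837402344)
white [325.9 183.7] [294 177  65  15 852] mean [ 0.5669 -0.1631  0.0704] n [ 0.2573 -0.0712 -0.9637] ((325.8277282714844, 183.8737335205078), (64.00365447998047, 13.913838386535645), 1.5481575727462769)
white [325.3 227.9] [ 294  194   65   70 2814] mean [ 0.5307 -0.153   0.068 ] n [-0.2923  0.0821  0.9528] ((325.4247741699219, 228.9394073486328), (64.02469635009766, 68.93924713134766), 0.9710219502449036)
```

View pics/w1.png

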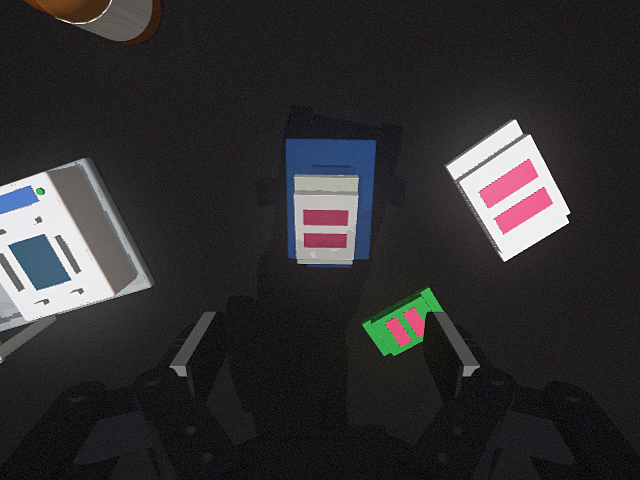

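The cassette is at (325,228) with its normal (-0.255, 0.069, 0.965); its centre is about (0.533, -0.1535, 0.062), with the tab and window estimates agreeing.

Call:
move_arm --plan '[[[-0.013, 0.002, -0.078], [-4.0, -14.8, -0.3], 1], [[-0.013, 0.002, -0.078], [-4.0, -14.8, -0.3], 1], [[-0.013, 0.002, -0.078], [-4.0, -14.8, -0.3], 1], [[0.0, -0.0015, -0.127], [-4.0, -14.8, -0.3], 1], [[0.008, -0.0036, -0.157], [-4.0, -14.8, -0.3], 1], [[0.008, -0.0036, -0.157], [-4.0, -14.8, -0.3], 1], [[0.008, -0.0036, -0.157], [-4.0, -14.8, -0.3], 1]]'

```text
time: 1.95
position: [0.5427, -0.1606, 0.0476]
ee_rot: [[0.934, -0.265, 0.241], [-0.257, -0.964, -0.067], [0.25, 0.0, -0.968]]
ft_force: [-0.5, -0.6, 0.4]
gripper_width: 0.0852
```

Run:
```python
from h import *
s=sense(); p,d=vision.capture('wrist'); cv2.imwrite('pics/w2.png',p); print(s['position'],s['ee_rot'],s['ft_force'])
n=np.array([-.2546,.0691,.9646]); print(s['position']+0.0205*n)
```

```text
[ 0.54266423 -0.16062909  0.04758833] [[ 9.33642309e-01 -2.65447851e-01  2.40519185e-01]
 [-2.56952048e-01 -9.64125137e-01 -6.66210551e-02]
 [ 2.49575008e-01  3.98338528e-04 -9.68355388e-01]] [-0.45660393 -0.61450564  0.44050401]
[ 0.53744493 -0.15921254  0.06736263]
```

View pics/w2.png

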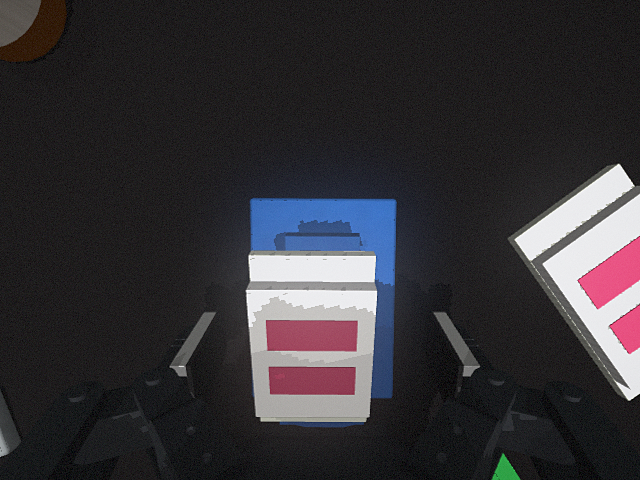

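Call:
move_arm --plan '[[[-0.005, 0.0058, -0.0055], [-0.2, -0.7, 0], 1], [[-0.005, 0.0058, -0.0055], [-0.2, -0.7, 0], 1], [[-0.005, 0.0058, -0.0055], [-0.2, -0.7, 0], 1]]'

```text
time: 2.3
position: [0.5437, -0.1581, 0.0483]
ee_rot: [[0.933, -0.267, 0.241], [-0.258, -0.964, -0.068], [0.251, 0.001, -0.968]]
ft_force: [0.5, -0.4, 0.9]
gripper_width: 0.0852
```

Run:
```python
from h import *
np.set_printoptions(precision=3,suppress=True)
s=sense(); print(np.array(s['joint_positions']),np.array(s['joint_velocities']),np.array(s['joint_efforts']),s['torque'])
```

```text
[ 0.209  0.922  0.018  1.966 -0.615  0.001 -1.008] [ 0.003 -0.002  0.     0.    -0.44   0.     0.443] [ -0.215 -87.624   2.542  -8.481   1.479  -1.007  -1.497] [0.087 0.31  0.001]
```

Joint 6 is at its lower limit (tilting outwards is out of reach here). The pitch of the tool about the jaw axis does not matter for this grasp, so I go to about 5° tilt instead.

Call:
move_arm --plan '[[[-0.009, 0.004, 0.015], [2.5, 9.0, 0], 1], [[-0.009, 0.004, 0.015], [2.5, 9.0, 0], 1], [[-0.009, 0.004, 0.0], [2.5, 9.0, 0], 1], [[-0.0093, 0.004, -0.0067], [2.5, 9.0, 0], 1], [[-0.0093, 0.004, -0.0067], [2.5, 9.0, 0], 1], [[-0.0093, 0.004, -0.0067], [2.5, 9.0, 0], 1]]'

```text
time: 2.9
position: [0.534, -0.1548, 0.0418]
ee_rot: [[0.96, -0.268, 0.087], [-0.267, -0.963, -0.025], [0.09, 0.001, -0.996]]
ft_force: [-0.4, -0.4, 0.2]
gripper_width: 0.0854
```

Call:
move_arm --plan '[[[0.0003, 0.0008, 0], [0, 0, 0], 0.5], [[0.0003, 0.0008, 0], [0, 0, 0], 0], [[0.0003, 0.0008, 0], [0, 0, 0], 0], [[0.0003, 0.0008, 0], [0, 0, 0], 0], [[0.0003, 0.0008, 0], [0, 0, 0], 0], [[0.0003, 0.0008, 0], [0, 0, 0], 0]]'

```text
time: 3.5
position: [0.5344, -0.1541, 0.0424]
ee_rot: [[0.959, -0.268, 0.087], [-0.267, -0.963, -0.025], [0.091, 0.001, -0.996]]
ft_force: [-2.0, 1.0, 9.6]
gripper_width: 0.049
```

Call:
move_arm --plan '[[[0, 0, 0.04], [0, 0, 0], 0], [[0, 0, 0.08], [0, 0, 0], 0], [[0, 0, 0.125], [0, 0, 0], 0], [[-0.01, 0.045, 0.15], [0, 0, 4], 0], [[-0.02, 0.09, 0.158], [0, 0, 8], 0], [[-0.027, 0.138, 0.158], [0, 0, 12], 0], [[-0.034, 0.186, 0.158], [0, 0, 16.5], 0], [[-0.042, 0.235, 0.158], [0, 0, 16.5], 0]]'

```text
time: 4.3
position: [0.4918, 0.0825, 0.2007]
ee_rot: [[0.996, 0.019, 0.091], [0.019, -1.0, 0.001], [0.091, 0.001, -0.996]]
ft_force: [1.9, -0.2, -1.4]
gripper_width: 0.049
```

Call:
move_arm --plan '[[[-0.01, 0.048, 0], [0, 0, 0], 0], [[-0.015, 0.096, 0], [0, 0, 0], 0], [[-0.022, 0.144, 0], [0, 0, 0], 0], [[-0.025, 0.18, 0], [0, 0, 0], 0], [[-0.025, 0.18, 0], [0, 0, 0], 0], [[-0.025, 0.18, 0], [0, 0, 0], 0]]'

```text
time: 4.9
position: [0.4665, 0.2628, 0.2006]
ee_rot: [[0.996, 0.02, 0.091], [0.02, -1.0, 0.001], [0.091, 0.001, -0.996]]
ft_force: [1.1, -1.0, -0.9]
gripper_width: 0.0487
```

Run:
```python
from h import *
np.set_printoptions(precision=4,suppress=True)
s=sense(); print(s['position'],s['ee_rot'],s['gripper_width'])
p,d=vision.capture('wrist'); C=cam('wrist',s); cv2.imwrite('pics/w3.png',p); np.save('w3.npy',d)
import pickle; pickle.dump(s,open('s3.pkl','wb'))
for k in ('pink','orange','blue','green'):
    for c,st,m in blobs(p,*RNG[k],amin=60)[1]:
        mm=m&(d>0)
        if mm.sum()<5: print(k,c,'nodepth');continue
        ys,xs=np.nonzero(mm); P=np.array([pdepth(C,(x,y),d[y,x]) for x,y in zip(xs,ys)])
        q=P.mean(0); U=np.linalg.svd(P-q,full_matrices=False)[2]
        print(k,c.round(1),st,'mean',q,'n',U[2],'ax',U[0])
```

```text
[0.4665 0.2628 0.2006] [[ 0.9956  0.0204  0.0912]
 [ 0.0205 -0.9998  0.0008]
 [ 0.0912  0.0011 -0.9958]] 0.048720068900757606
pink [324.6 328.1] [ 276  314   97   29 2703] mean [0.4735 0.2621 0.23  ] n [-0.2694 -0.0019  0.963 ] ax [-0.0341  0.9994 -0.0075]
pink [324.3 369.4] [ 280  358   90   24 2100] mean [0.452  0.2618 0.2243] n [-0.2716 -0.0015  0.9624] ax [-0.0238  0.9997 -0.0051]
orange [354.8 193.5] [345 184  21  19 333] mean [0.511  0.2401 0.0883] n [-0.0993 -0.0071 -0.995 ] ax [ 0.088   0.996  -0.0158]
blue [532.9  53.5] [ 494   43   79   22 1490] mean [0.618  0.1043 0.0553] n [-0.0049  0.0001 -1.    ] ax [-0.0387  0.9992  0.0003]
blue [355.5  52.1] [344  47  24  11 218] mean [0.6056 0.244  0.0939] n [0.1786 0.0687 0.9815] ax [-0.0403  0.9972 -0.0624]
blue [354.3  63.1] [344  58  24  17 149] mean [0.5995 0.2444 0.0914] n [-0.7857 -0.0123  0.6184] ax [-0.1473  0.9748 -0.1677]
blue [ 13.7 470.4] [  0 463  36  17 431] mean [0.1687 0.6245 0.0127] n [ 0.9998  0.0086 -0.0181] ax [-0.0125  0.9743 -0.2249]
green [316.3 222.7] [311 211  13  28 232] mean [0.4868 0.2687 0.0804] n [-0.0167  0.0093 -0.9998] ax [-0.9986  0.051   0.0172]
```

View pics/w3.png

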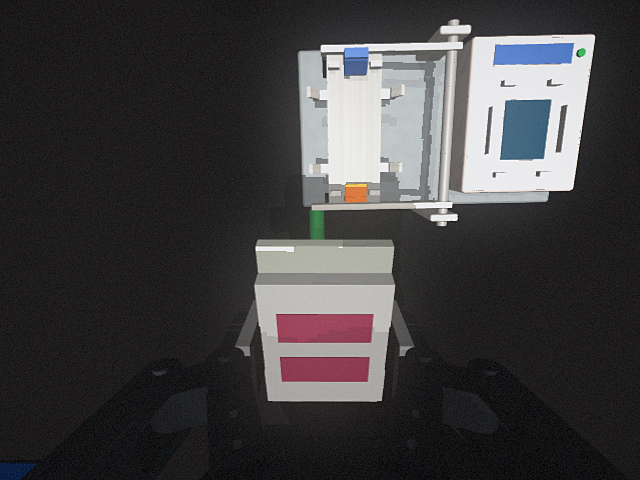

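The wrist view shows the plate's floor strip at u 328–381, the orange catch at (355,193), blue catch (355,60), and the cassette held straight, centred at (325,345).

Run:
```python
from h import *
import pickle
np.set_printoptions(precision=4,suppress=True)
s=pickle.load(open('s3.pkl','rb')); p=cv2.imread('pics/w3.png'); d=np.load('w3.npy'); C=cam('wrist',s)
g=cv2.GaussianBlur(cv2.cvtColor(p,cv2.COLOR_BGR2GRAY),(3,3),0).astype(float)
L=[];R=[]
for v in range(108,160,2):
    gr=np.gradient(g[v]); 
    L.append(onz(C,(315+np.argmax(gr[315:345]),v),.075)); R.append(onz(C,(370+np.argmin(gr[370:395]),v),.075))
L=np.array(L);R=np.array(R)
for e in (L,R):
    k=np.polyfit(e[:,0],e[:,1],1); print('edge yaw deg',np.degrees(np.arctan(k[0])),'y at .556',np.polyval(k,.556), 'res',np.std(e[:,1]-np.polyval(k,e[:,0])))
vv,uu=np.mgrid[75:182:2,335:376:2]; Z=np.array([pdepth(C,(u,v),d[v,u])[2] for u,v in zip(uu.ravel(),vv.ravel())]); print('floor z',np.median(Z),Z.std())
# column profile through catches
for u in (350,355,360):
    print(u,[(v,np.round(pdepth(C,(u,v),d[v,u])[[0,2]],4).tolist()) for v in list(range(44,82,3))+list(range(176,208,2))])
# rod
for v in (45,80,120,160,190):
    i=430+np.argmax(g[v,430:470]); print('rod',v,i,pdepth(C,(i,v),d[v,i]))
# posts & handle
for n,u,v in (('postUL',315,92),('postUR',398,91),('postLL',315,168),('postLR',398,168)): print(n,pdepth(C,(u,v),d[v,u]))
```

```text
edge yaw deg 2.3949411759473356 y at .556 0.26171397965462145 res 0.00024873886517348524
edge yaw deg 2.034136159814331 y at .556 0.22154944166410048 res 0.000213898285186377
floor z 0.07510097272719518 0.014154450673698733
350 [(44, [0.6145, 0.0799]), (47, [0.6122, 0.0815]), (50, [0.6066, 0.0946]), (53, [0.605, 0.0937]), (56, [0.603, 0.0944]), (59, [0.6015, 0.0933]), (62, [0.6, 0.092]), (65, [0.5987, 0.0895]), (68, [0.5967, 0.09]), (71, [0.5955, 0.0868]), (74, [0.5941, 0.0846]), (77, [0.5943, 0.0744]), (80, [0.5921, 0.0751]), (176, [0.5232, 0.0743]), (178, [0.5217, 0.0752]), (180, [0.5201, 0.0754]), (182, [0.5186, 0.0754]), (184, [0.518, 0.0892]), (186, [0.5165, 0.0881]), (188, [0.515, 0.0879]), (190, [0.5135, 0.088]), (192, [0.512, 0.088]), (194, [0.5104, 0.0864]), (196, [0.509, 0.0878]), (198, [0.5077, 0.0897]), (200, [0.5061, 0.0892]), (202, [0.5046, 0.0889]), (204, [0.5022, 0.0815]), (206, [0.5005, 0.0803])]
355 [(44, [0.6143, 0.0808]), (47, [0.6121, 0.0818]), (50, [0.6069, 0.0938]), (53, [0.6053, 0.0929]), (56, [0.6033, 0.0938]), (59, [0.6017, 0.0927]), (62, [0.5999, 0.0924]), 
[... 843 characters left out ...]
0746]), (176, [0.5233, 0.0744]), (178, [0.5219, 0.0758]), (180, [0.5203, 0.0748]), (182, [0.5188, 0.0754]), (184, [0.5181, 0.0888]), (186, [0.5166, 0.0873]), (188, [0.5151, 0.0872]), (190, [0.5136, 0.0876]), (192, [0.5122, 0.0887]), (194, [0.5107, 0.0885]), (196, [0.5091, 0.0875]), (198, [0.5078, 0.0893]), (200, [0.5062, 0.0881]), (202, [0.5031, 0.0746]), (204, [0.5023, 0.0809]), (206, [0.5008, 0.0819])]
rod 45 461 [0.6153 0.1692 0.0805]
rod 80 450 [0.5931 0.1736 0.0777]
rod 120 469 [0.5687 0.1471 0.0537]
rod 160 467 [0.5373 0.1456 0.0551]
rod 190 465 [0.5127 0.1443 0.0548]
postUL [0.5819 0.2711 0.0839]
postUR [0.5835 0.2123 0.0857]
postLL [0.529  0.2703 0.0855]
postLR [0.5303 0.2092 0.0892]
```

Call:
move_arm --plan '[[[0.05, -0.01, 0], [0, 0, 1.1], 0], [[0.0965, -0.0202, 0], [0, 0, 1.1], 0], [[0.0965, -0.0202, -0.03], [0, 0, 1.1], 0], [[0.0965, -0.0202, -0.07], [0, 0, 1.1], 0], [[0.0965, -0.0202, -0.0956], [0, 0, 1.1], 0], [[0.0965, -0.0202, -0.0956], [0, 0, 1.1], 0], [[0.0965, -0.0202, -0.0956], [0, 0, 1.1], 0]]'

```text
time: 5.65
position: [0.5639, 0.2408, 0.1062]
ee_rot: [[0.995, 0.037, 0.092], [0.037, -0.999, 0.002], [0.092, 0.001, -0.996]]
ft_force: [0.1, -0.9, -1.8]
gripper_width: 0.0491
```

Run:
```python
from h import *
np.set_printoptions(precision=4,suppress=True)
s=sense(); print(s['position'],s['ee_rot'],s['ft_force'],np.array(s['joint_positions']))
p,d=vision.capture('wrist'); C=cam('wrist',s); cv2.imwrite('pics/w4.png',p)
for k in ('pink','blue','orange'):
    for c,st,m in blobs(p,*RNG[k],amin=60)[1]:
        mm=m&(d>0); ys,xs=np.nonzero(mm); P=np.array([pdepth(C,(x,y),d[y,x]) for x,y in zip(xs,ys)])
        q=P.mean(0); U=np.linalg.svd(P-q,full_matrices=False)[2]; print(k,c.round(1),st,'mean',q,'n',U[2])
```

```text
[0.5639 0.2408 0.1062] [[ 0.9951  0.0366  0.092 ]
 [ 0.0366 -0.9993  0.0022]
 [ 0.0921  0.0012 -0.9958]] [ 0.1063 -0.8936 -1.7541] [-0.6866  0.9394  0.4418  1.5846 -0.5402  0.6488 -1.5322]
pink [324.5 328. ] [ 276  314   97   29 2710] mean [0.5709 0.2403 0.1357] n [-0.2728 -0.0064  0.9621]
pink [324.3 369.4] [ 280  358   90   24 2097] mean [0.5494 0.2396 0.1299] n [-0.2746 -0.0068  0.9615]
blue [564.4 195. ] [ 511  183  108   25 2468] mean [0.6181 0.104  0.0554] n [ 0.0085  0.0015 -1.    ]
```

View pics/w4.png

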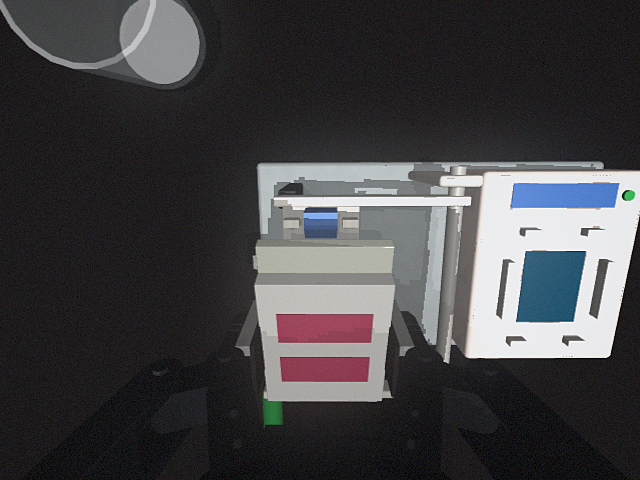

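The blue catch is at (320,222) between its end stops, and the cassette at u=324 needs about 2 mm to +y. The relative pose is as planned.

Call:
move_arm --plan '[[[-0.0009, 0.0019, -0.01], [0, 0, 0], 0], [[-0.0009, 0.0019, -0.02], [0, 0, 0], 0], [[-0.0009, 0.0019, -0.027], [0, 0, 0], 0], [[-0.0009, 0.0019, -0.031], [0, 0, 0], 0], [[-0.0009, 0.0019, -0.031], [0, 0, 0], 0], [[-0.0009, 0.0019, -0.031], [0, 0, 0], 0]]'

```text
time: 6.3
position: [0.5634, 0.243, 0.0759]
ee_rot: [[0.995, 0.037, 0.093], [0.037, -0.999, 0.003], [0.093, 0.001, -0.996]]
ft_force: [0.3, 0.1, -2.1]
gripper_width: 0.0486
```

Call:
move_arm --plan '[[[0.0, -0.0004, -0.0022], [0, 0, 0], 0], [[0, -0.0004, -0.0022], [0, 0, 0], 0], [[0, -0.0004, -0.0022], [0, 0, 0], 0]]'

```text
time: 6.6
position: [0.5634, 0.2426, 0.0738]
ee_rot: [[0.995, 0.037, 0.093], [0.037, -0.999, 0.003], [0.093, 0.001, -0.996]]
ft_force: [-0.2, 0.2, -1.0]
gripper_width: 0.0489
```

Call:
move_arm --plan '[[[-0.003, -0.0001, 0], [0, 0, 0], 0], [[-0.006, -0.0002, 0], [0, 0, 0], 0], [[-0.0085, -0.0003, 0], [0, 0, 0], 0], [[-0.0085, -0.0003, 0], [0, 0, 0], 0], [[-0.0085, -0.0003, 0], [0, 0, 0], 0]]'

```text
time: 7.1
position: [0.5551, 0.2423, 0.0739]
ee_rot: [[0.995, 0.037, 0.094], [0.037, -0.999, 0.003], [0.094, 0.001, -0.996]]
ft_force: [3.2, 1.4, -1.8]
gripper_width: 0.049
```

Run:
```python
from h import *
np.set_printoptions(precision=4,suppress=True)
s=sense(); print(s['position'],s['ft_force'])
p,d=vision.capture('wrist'); C=cam('wrist',s); cv2.imwrite('pics/w5.png',p)
for k in ('pink','blue'):
    for c,st,m in blobs(p,*RNG[k],amin=60)[1]:
        mm=m&(d>0); ys,xs=np.nonzero(mm); P=np.array([pdepth(C,(x,y),d[y,x]) for x,y in zip(xs,ys)])
        q=P.mean(0); U=np.linalg.svd(P-q,full_matrices=False)[2]; print(k,c.round(1),st,'mean',q,'n',U[2], P.min(0),P.max(0))
p,d=vision.capture('scene'); C=cam('scene')
for k in ('orange','blue'):
    for c,st,m in blobs(p,*RNG[k],amin=8)[1]:
        if 400<c[0]<460: print('scene',k,c,st,pdepth(C,c,np.median(d[m])))
q=cv2.resize(p[150:270,340:480],None,fx=5,fy=5,interpolation=cv2.INTER_CUBIC); cv2.imwrite('pics/sc5.png',np.vstack([q[:300],q[300:]]))
```

```text
[0.5551 0.2423 0.0739] [ 3.1591  1.4204 -1.8477]
pink [324.2 327.9] [ 276  314   97   29 2738] mean [0.5621 0.242  0.1035] n [-0.2735 -0.006   0.9619] [0.5543 0.2238 0.0997] [0.5699 0.2601 0.1069]
pink [324.3 369.4] [ 280  358   90   24 2098] mean [0.5406 0.2411 0.0976] n [ 0.275   0.0065 -0.9614] [0.5328 0.223  0.0946] [0.5481 0.2592 0.1014]
blue [596.7 184.1] [ 552  169   88   30 2489] mean [0.6175 0.1135 0.0554] n [ 0.0049  0.0038 -1.    ] [0.6101 0.0908 0.0531] [0.6253 0.1346 0.0576]
blue [322.3 223.2] [304 201  41  30 399] mean [0.6002 0.2441 0.0919] n [ 0.6736 -0.0158 -0.7389] [0.5964 0.2357 0.087 ] [0.6085 0.2513 0.0952]
scene blue [432.9118 233.9412] [430 232   7   5  34] [0.608  0.2425 0.0926]
```

View pics/sc5.png

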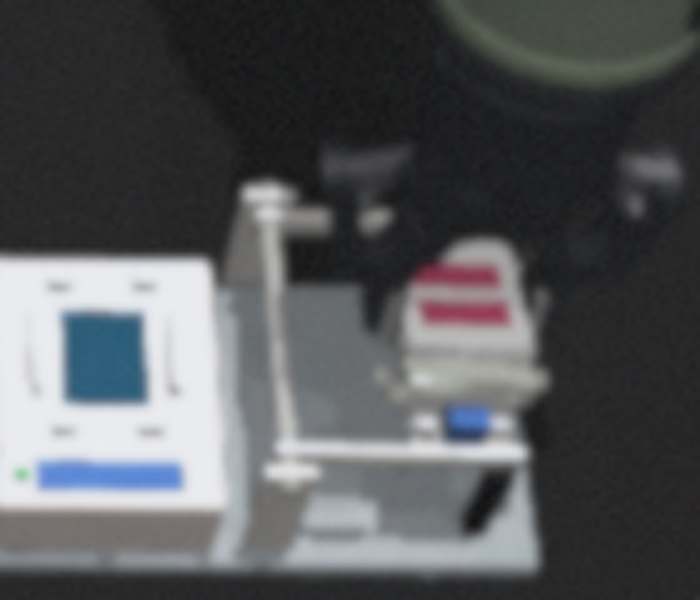

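Catches have not moved (blue still at x max 0.608), so the tab is under the orange catch, not pushing it. Now rotate down about the tucked end.

Call:
move_arm --plan '[[[-0.0008, 0, -0.003], [-0.15, 3.8, 0], 0], [[-0.0012, 0, -0.0058], [-0.3, 7.8, 0], 0], [[-0.0012, 0, -0.0058], [-0.3, 7.8, 0], 0], [[-0.0012, 0, -0.0058], [-0.3, 7.8, 0], 0]]'

```text
time: 7.6
position: [0.5539, 0.242, 0.0679]
ee_rot: [[0.998, 0.037, -0.041], [0.037, -0.999, -0.003], [-0.041, 0.001, -0.999]]
ft_force: [0.6, -1.0, 1.8]
gripper_width: 0.0489
```

Call:
move_arm --plan '[[[-0.0006, 0, -0.0028], [-0.15, 4, 0], 0], [[-0.0012, 0, -0.0056], [-0.3, 8, 0], 0], [[-0.0012, 0, -0.0062], [-0.3, 8.5, 0], 0], [[-0.0012, 0, -0.0066], [-0.3, 9, 0], 0], [[-0.0012, 0, -0.0066], [-0.3, 9, 0], 0]]'

```text
time: 8.1
position: [0.5518, 0.2426, 0.0628]
ee_rot: [[0.98, 0.037, -0.197], [0.037, -0.999, -0.006], [-0.197, -0.001, -0.98]]
ft_force: [-12.4, -1.2, 27.6]
gripper_width: 0.0489
```

```bash
cat > chk.py <<'E'
from h import *
import sys
np.set_printoptions(precision=4,suppress=True)
s=sense(); print(s['time'],s['position'],s['ee_rot'][:,2],s['ft_force'],s['gripper_width'])
p,d=vision.capture('wrist'); C=cam('wrist',s); cv2.imwrite(f'pics/{sys.argv[1]}.png',p); np.save(sys.argv[1]+'.npy',d)
for k in ('pink','blue','orange','green'):
    for c,st,m in blobs(p,*RNG[k],amin=60)[1]:
        mm=m&(d>0); ys,xs=np.nonzero(mm)
        if len(xs)<9: continue
        P=np.array([pdepth(C,(x,y),d[y,x]) for x,y in zip(xs,ys)])
        q=P.mean(0); U=np.linalg.svd(P-q,full_matrices=False)[2]; print(k,c.round(1),st,'mean',q,'n',U[2]*np.sign(U[2][2]), P.min(0),P.max(0))
E
python3 chk.py w6
```

```text
8.1 [0.5518 0.2426 0.0628] [-0.1973 -0.0064 -0.9803] [-12.4211  -1.1518  27.6458] 0.04891685442412442
pink [324.2 329.8] [ 276  316   98   28 2566] mean [0.5665 0.2424 0.0894] n [-0.0118  0.0018  0.9999] [0.5578 0.2244 0.0879] [0.5747 0.2605 0.0914]
pink [324.4 369.9] [ 280  358   90   24 2010] mean [0.5443 0.2415 0.0895] n [-0.0107  0.0002  0.9999] [0.5356 0.2234 0.0882] [0.5527 0.2596 0.091 ]
blue [621.2 182.4] [ 598  165   42   34 1198] mean [0.6168 0.127  0.0554] n [-0.0117 -0.0123  0.9999] [0.6098 0.1164 0.0538] [0.6243 0.1353 0.0577]
blue [326.6 216.7] [309 216  39   5  66] mean [0.6088 0.2432 0.0789] n [-0.9767 -0.0479  0.209 ] [0.608  0.2362 0.0768] [0.6096 0.2492 0.0817]
blue [325.  248.2] [300 236  51  25 913] mean [0.6052 0.2436 0.094 ] n [-0.1171 -0.0005  0.9931] [0.5994 0.2357 0.0918] [0.6094 0.2515 0.0958]
orange [325.7 413.9] [309 401  35  26 796] mean [0.513  0.2397 0.0881] n [0.1411 0.0123 0.9899] [0.504  0.2313 0.0848] [0.5205 0.2475 0.0902]
green [269.5 422.4] [261 420  20  11 104] mean [0.4937 0.2672 0.0806] n [-0.5391 -0.1174  0.834 ] [0.4855 0.2571 0.075 ] [0.5842 0.2716 0.1392]
```

Call:
move_arm --plan '[[[0, 0, 0.0005], [0, 0, 0], 0.7], [[0, 0, 0.0005], [0, 0, 0], 0.9], [[0, 0, 0.0005], [0, 0, 0], 0.9], [[0.005, 0, 0.025], [0, 0, 0], 0.9], [[0.01, 0, 0.06], [0, 4, 0], 0.9], [[0.01, 0, 0.1], [0, -4, 0], 0.9], [[0.01, 0, 0.12], [0, -11, 0], 0.9], [[0.01, 0, 0.12], [0, -11, 0], 0.9]]'

```text
time: 8.95
position: [0.5612, 0.2434, 0.1858]
ee_rot: [[0.999, 0.038, 0.001], [0.038, -0.999, -0.004], [0.001, 0.004, -1.0]]
ft_force: [-0.1, 0.3, -0.4]
gripper_width: 0.0768
```

```bash
python3 chk.py w7
```

```text
8.95 [0.5612 0.2434 0.1858] [ 0.001  -0.0042 -1.    ] [-0.0523  0.2682 -0.4045] 0.07684086992829053
pink [324.4 237.6] [300 229  50  19 908] mean [0.5665 0.2425 0.0895] n [-0.0121 -0.0007  0.9999] [0.5585 0.2244 0.0876] [0.5739 0.2603 0.0915]
pink [324.5 266. ] [301 258  48  17 816] mean [0.5443 0.2416 0.0895] n [-0.0143  0.0002  0.9999] [0.5363 0.2238 0.087 ] [0.5516 0.2592 0.0918]
blue [516.3 166.5] [468 158  78  18 900] mean [0.6187 0.0959 0.0554] n [ 0.0054 -0.0014  1.    ] [0.611  0.0744 0.053 ] [0.626  0.134  0.0575]
blue [324.2 185.7] [314 180  23  13 215] mean [0.6047 0.2441 0.0938] n [-0.2308 -0.0028  0.973 ] [0.5999 0.2362 0.0907] [0.609  0.2512 0.0957]
orange [325.4 303.5] [315 295  21  18 361] mean [0.5123 0.2397 0.0881] n [0.1423 0.0482 0.9887] [0.5044 0.2319 0.0746] [0.5188 0.2479 0.0911]
green [290.  342.2] [283 315  15  56 734] mean [0.4695 0.2677 0.0789] n [-0.0502  0.9712  0.2329] [ 0.3857  0.2615 -0.0013] [0.4967 0.2823 0.0828]
```

View pics/w7.png

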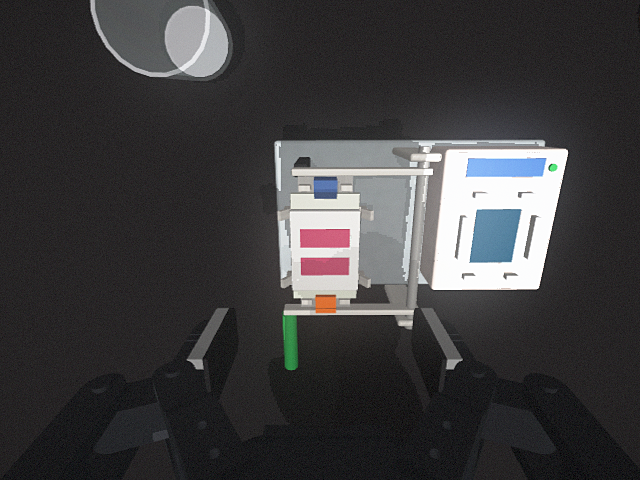

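The cassette is seated: level (0.7°), face at z 0.0895, both catches (325,186) and (325,303) over its tabs. The handle bar runs from (290,315) to (290,368).

Call:
move_arm --plan '[[[-0.046, 0.012, -0.02], [0, 0, 0], 0.5], [[-0.092, 0.0246, -0.05], [0, 0, 0], 0.5], [[-0.092, 0.0246, -0.06], [0, 0, 0], 0.5], [[-0.092, 0.0246, -0.09], [0, 0, 0], 0.5], [[-0.092, 0.0246, -0.12], [0, 0, 0], 0.5], [[-0.092, 0.0246, -0.1295], [0, 0, 0], 0.5], [[-0.092, 0.0246, -0.1295], [0, 0, 0], 0.5]]'

```text
time: 9.7
position: [0.4689, 0.2674, 0.0535]
ee_rot: [[0.999, 0.037, -0.007], [0.037, -0.999, -0.006], [-0.007, 0.006, -1.0]]
ft_force: [0.4, 0.4, 0.9]
gripper_width: 0.0427
```

```bash
python3 chk.py w8
```

```text
9.7 [0.4689 0.2674 0.0535] [-0.0069 -0.0062 -1.    ] [0.4077 0.3977 0.9377] 0.04271952960304219
pink [426.1  71.8] [ 361   44  134   56 7155] mean [0.5664 0.2425 0.0895] n [ 0.0036 -0.0011  1.    ] [0.5588 0.2237 0.0869] [0.574  0.2607 0.0922]
pink [419.1 153.6] [ 358  130  125   49 5838] mean [0.5445 0.2416 0.0895] n [-0.0022 -0.0014  1.    ] [0.5367 0.2233 0.0868] [0.5519 0.2597 0.0918]
orange [411.  255.1] [ 386  235   51   41 1914] mean [0.5118 0.2398 0.0884] n [ 0.0828 -0.0024  0.9966] [0.5044 0.2313 0.0861] [0.5189 0.248  0.0914]
green [321.5 338.6] [ 306  274   31  127 3309] mean [0.472  0.2681 0.0798] n [-0.0109  0.0464  0.9989] [0.3684 0.2615 0.0002] [0.4973 0.2749 0.0827]
```

View pics/w8.png

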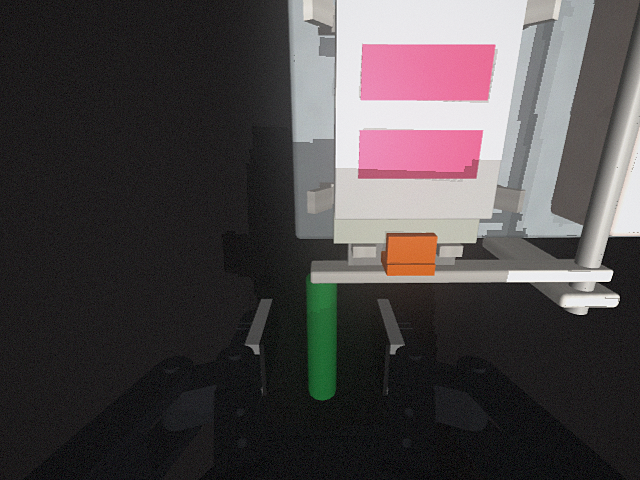

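Call:
move_arm --plan '[[[0, 0.0006, 0.002], [0, 0, 0], 0.3], [[0, 0.0006, 0.002], [0, 0, 0], 0], [[0, 0.0006, 0.002], [0, 0, 0], 0], [[0, 0.0006, 0.002], [0, 0, 0], 0], [[0, 0.0006, 0.002], [0, 0, 0], 0]]'

```text
time: 10.25
position: [0.4699, 0.2687, 0.0579]
ee_rot: [[0.999, 0.037, -0.004], [0.037, -0.999, -0.004], [-0.004, 0.004, -1.0]]
ft_force: [-1.1, -0.9, 12.2]
gripper_width: 0.0099
```

Call:
move_arm --plan '[[[0, -0.0002, 0.007], [0, 0, 0], 0], [[0, -0.0015, 0.0174], [0, 0, 0], 0], [[0.0002, -0.0049, 0.0309], [0, 0, 0], 0], [[0.0004, -0.0101, 0.0438], [0, 0, 0], 0], [[0.0007, -0.0171, 0.0559], [0, 0, 0], 0], [[0.001, -0.0257, 0.0669], [0, 0, 0], 0], [[0.0014, -0.0357, 0.0766], [0, 0, 0], 0], [[0.0018, -0.047, 0.0848], [0, 0, 0], 0]]'

```text
time: 11.05
position: [0.4717, 0.2251, 0.1454]
ee_rot: [[0.999, 0.04, -0.002], [0.04, -0.999, 0.002], [-0.002, -0.003, -1.0]]
ft_force: [-5.0, 26.9, 26.5]
gripper_width: 0.0096
```

```bash
python3 chk.py w9 | grep -v pink
python3 - <<'E'
from h import *
s=sense(); print(np.round(s['torque'],2),np.round(s['ft_force'],1),s['time'],np.round(s['joint_positions'],3),np.round(s['joint_velocities'],3))
p=cv2.imread('pics/w9.png'); d=np.load('w9.npy'); C=cam('wrist',s)
m=cv2.inRange(cv2.cvtColor(p,cv2.COLOR_BGR2HSV),*RNG['green']); ys,xs=np.nonzero((m>0)&(d>0)&(d<.3))
P=np.array([pdepth(C,(x,y),d[y,x]) for x,y in zip(xs,ys)]); T=(P-s['position'])@s['ee_rot']
for a in np.arange(-.03,.04,.01):
    k=(T[:,0]>a)&(T[:,0]<a+.01)
    if k.sum()>5: print('tool x',round(a,2),'y',np.median(T[k,1]),'z surf',np.percentile(T[k,2],[5,50]),k.sum())
E
```

```text
11.05 [0.4717 0.2251 0.1454] [-0.0018  0.0024 -1.    ] [-5.0413 26.8588 26.5327] 0.009566755209213332
blue [543.7  16.6] [ 490    3  109   28 2857] mean [0.618  0.104  0.0554] n [0.003  0.0004 1.    ] [0.6099 0.0736 0.0525] [0.6261 0.1343 0.0582]
blue [ 15.5 475.9] [  0 472  35   8 224] mean [0.1687 0.5577 0.0064] n [-0.9972 -0.0098  0.0748] [0.1668 0.5397 0.0015] [0.1707 0.5777 0.0111]
orange [380.2 227.6] [356 208  40  37 829] mean [0.5128 0.2017 0.1426] n [-0.0775 -0.6802  0.7289] [0.5059 0.193  0.128 ] [0.5202 0.2117 0.1491]
green [607.4  15.9] [602  11  11  11  95] mean [0.6194 0.0685 0.0569] n [ 0.1123 -0.1148  0.987 ] [0.6168 0.0649 0.0551] [0.6222 0.0718 0.0589]
green [324.  325.8] [ 310  270   29  117 2740] mean [0.4746 0.2245 0.1625] n [ 0.0101 -0.0074  0.9999] [0.4443 0.218  0.1568] [0.4995 0.2312 0.1651]
[5.46 2.38 0.08] [-11.   21.   31.7] 11.1 [-0.73   0.797  0.435  1.79  -0.512  0.669 -1.533] [-0.015  0.013 -0.005 -0.005 -0.015 -0.004 -0.022]
tool x -0.03 y 0.0005847200198155179 z surf [-0.01841859 -0.0172771 ] 286
tool x -0.02 y 0.0005835368651024962 z surf [-0.01866693 -0.01738525] 428
tool x -0.01 y 0.0005793535254812406 z surf [-0.01862627 -0.01746275] 448
tool x 0.0 y 0.0005764435092118345 z surf [-0.0187337  -0.01745044] 480
tool x 0.01 y 0.0005698442130682373 z surf [-0.01868135 -0.01730795] 608
tool x 0.02 y 0.00017704199567497147 z surf [-0.01872436 -0.01708246] 481
```

View pics/w9.png

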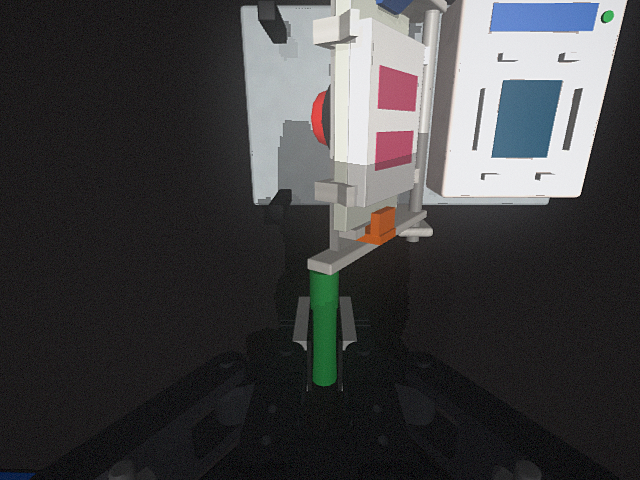

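The bar has rolled about 5 mm towards the fingertips (green bar top is at tool z = -18.6 mm, so the bar centre is about 12.6 mm behind the tip). I'll continue in short steps. The tool will turn with the bar to reduce the rolling, and I'll aim slightly deeper.

```bash
cat > arc.py <<'E'
from h import *
from scipy.spatial.transform import Rotation as Ro
import sys
# usage: arc.py D phi:a phi:a ...
np.set_printoptions(precision=4,suppress=True)
s=sense(); R0=np.array(s['ee_rot']); p0=np.array(s['position'])
hx=np.array([np.cos(.0385),np.sin(.0385),0]); hy=np.array([-hx[1],hx[0],0]); z=np.array([0,0,1.])
H=np.array([.5589,.1716,.075]); 
D=float(sys.argv[1]); 
print('force',s['ft_force'],'w',s['gripper_width'],'t',s['time'])
x=(p0-H)@hx
for g in sys.argv[2:]:
    f,a=np.radians([float(v) for v in g.split(':')])
    tz=np.sin(a)*hy-np.cos(a)*z; ty=-(np.cos(a)*hy+np.sin(a)*z); tx=np.cross(ty,tz)
    R=np.stack([tx,ty,tz],1); bar=H+hx*x+.1*(np.cos(f)*hy+np.sin(f)*z); T=bar+D*tz
    print(g,(T-p0).round(4).tolist(),Ro.from_matrix(R@R0.T).as_rotvec(degrees=True).round(1).tolist())
E
cat > bar.py <<'E'
from h import *
s=sense(); p,d=vision.capture('wrist'); C=cam('wrist',s); cv2.imwrite('pics/bar.png',p)
m=cv2.inRange(cv2.cvtColor(p,cv2.COLOR_BGR2HSV),*RNG['green']); ys,xs=np.nonzero((m>0)&(d>0)&(d<.3))
P=np.array([pdepth(C,(x,y),d[y,x]) for x,y in zip(xs,ys)]); T=(P-s['position'])@s['ee_rot']; k=(abs(T[:,0])<.03)&(abs(T[:,1])<.012)
c=np.array([0,np.median(T[k,1]),np.percentile(T[k,2],5)+.006]); w=np.array(s['ee_rot'])@c+s['position']
hx=np.array([np.cos(.0385),np.sin(.0385),0]); hy=np.array([-hx[1],hx[0],0]); v=w-np.array([.5589,.1716,.075])
print('bar depth behind TCP %.4f y %.4f'%(-c[2],c[1]),'bar rel hinge',(v@hx).round(4),(v@hy).round(4),v[2].round(4),'phi',np.degrees(np.arctan2(v[2],v@hy)).round(1),'r',np.hypot(v[2],v@hy).round(4), 'F',np.round(s['ft_force'],1),'M',np.round(s['torque'],2))
E
python3 bar.py; python3 arc.py .016 60:3 66:7 72:11 78:15 84:19
```

```text
bar depth behind TCP 0.0126 y 0.0006 bar rel hinge -0.085 0.0544 0.0842 phi 57.1 r 0.1002 F [-11.   21.   31.7] M [5.46 2.38 0.08]
force [-6.7886 23.0874 25.1604] w 0.009443429407987619 t 11.15
60:3 [0.0002, -0.005, -0.0005] [2.9, 0.0, -0.0]
66:7 [0.0005, -0.0132, 0.0044] [6.8, 0.2, -0.0]
72:11 [0.0008, -0.0219, 0.0083] [10.8, 0.3, -0.0]
78:15 [0.0012, -0.0309, 0.0113] [14.8, 0.5, -0.0]
84:19 [0.0015, -0.0401, 0.0132] [18.8, 0.6, -0.0]
```

Call:
move_arm --plan '[[[0.0002, -0.005, -0.0005], [2.9, 0, 0], 0], [[0.0005, -0.0132, 0.0044], [6.8, 0.2, 0], 0], [[0.0008, -0.0219, 0.0083], [10.8, 0.3, 0], 0], [[0.0012, -0.0309, 0.0113], [14.8, 0.5, 0], 0]]'

```text
time: 11.55
position: [0.473, 0.1958, 0.1609]
ee_rot: [[0.999, 0.041, -0.008], [0.042, -0.963, 0.266], [0.003, -0.266, -0.964]]
ft_force: [-3.8, 10.9, 19.1]
gripper_width: 0.0096
```

```bash
python3 bar.py; python3 arc.py .016 84:19 90:23 96:26 102:29 108:32
```

```text
bar depth behind TCP 0.0124 y 0.0005 bar rel hinge -0.0849 0.0237 0.0977 phi 76.4 r 0.1005 F [-3.8 10.9 19.1] M [3.45 0.97 0.26]
force [-14.6983   0.7268  53.3549] w 0.009371881162062503 t 11.6
84:19 [0.0003, -0.0073, -0.0016] [3.5, 0.3, 0.2]
90:23 [0.0006, -0.0167, -0.0007] [7.5, 0.4, 0.2]
96:26 [0.001, -0.0264, -0.0009] [10.5, 0.5, 0.2]
102:29 [0.0014, -0.0359, -0.0021] [13.5, 0.6, 0.2]
108:32 [0.0017, -0.0453, -0.0044] [16.5, 0.8, 0.2]
```

Call:
move_arm --plan '[[[0.0003, -0.0073, -0.0006], [3.5, 0.3, 0.2], 0], [[0.0006, -0.0167, 0.0003], [7.5, 0.4, 0.2], 0], [[0.001, -0.0264, 0.0001], [10.5, 0.5, 0.2], 0], [[0.0014, -0.0359, -0.0011], [13.5, 0.6, 0.2], 0]]'

```text
time: 12.0
position: [0.4753, 0.1554, 0.1627]
ee_rot: [[0.999, 0.037, -0.016], [0.04, -0.871, 0.489], [0.004, -0.489, -0.872]]
ft_force: [-1.5, 0.5, 18.3]
gripper_width: 0.0098
```

```bash
python3 bar.py; python3 arc.py .015 104:30 110:32 116:34 122:36 128:38 134:40
```

```text
bar depth behind TCP 0.0129 y 0.0004 bar rel hinge -0.0842 -0.0196 0.0987 phi 101.3 r 0.1007 F [-1.5  0.5 18.3] M [1.62 0.38 0.32]
force [ -5.5815 -16.5066  22.0058] w 0.009555602562109642 t 12.05
104:30 [0.0, -0.0001, -0.0023] [0.7, 0.2, 0.2]
110:32 [0.0004, -0.0096, -0.005] [2.7, 0.3, 0.2]
116:34 [0.0007, -0.0188, -0.0089] [4.7, 0.4, 0.2]
122:36 [0.0011, -0.0275, -0.0136] [6.7, 0.4, 0.2]
128:38 [0.0014, -0.0357, -0.0193] [8.7, 0.5, 0.2]
134:40 [0.0017, -0.0432, -0.0259] [10.7, 0.6, 0.2]
```

Call:
move_arm --plan '[[[0.0002, -0.005, -0.0034], [1.7, 0.2, 0.2], 0], [[0.0006, -0.014, -0.0068], [3.7, 0.3, 0.2], 0], [[0.0009, -0.0232, -0.011], [5.7, 0.4, 0.2], 0], [[0.0013, -0.0316, -0.0163], [7.7, 0.5, 0.2], 0]]'

```text
time: 12.45
position: [0.4773, 0.1193, 0.146]
ee_rot: [[0.999, 0.031, -0.022], [0.038, -0.797, 0.602], [0.001, -0.603, -0.798]]
ft_force: [1.6, 6.0, -7.1]
gripper_width: 0.0096
```

```bash
python3 bar.py; python3 arc.py .014 126:38 132:40 138:42 144:44 150:46
```

```text
bar depth behind TCP 0.0145 y 0.0004 bar rel hinge -0.0836 -0.0581 0.0823 phi 125.2 r 0.1007 F [ 1.6  6.  -7.1] M [-0.4  -0.22 -0.48]
force [ 0.6854 -3.1092 -5.1902] w 0.009509656662222114 t 12.5
126:38 [-0.0, 0.0011, 0.0005] [0.9, -0.0, 0.2]
132:40 [0.0003, -0.0067, -0.0058] [2.9, 0.1, 0.2]
138:42 [0.0005, -0.0137, -0.0129] [4.9, 0.1, 0.2]
144:44 [0.0008, -0.02, -0.0207] [6.9, 0.2, 0.2]
150:46 [0.001, -0.0253, -0.0291] [8.9, 0.3, 0.2]
```

Call:
move_arm --plan '[[[0.0001, -0.003, -0.0027], [1.9, 0, 0.3], 0], [[0.0004, -0.0102, -0.0094], [3.9, 0.1, 0.3], 0], [[0.0006, -0.0169, -0.0168], [5.9, 0.1, 0.3], 0], [[0.0009, -0.0227, -0.0249], [7.9, 0.2, 0.3], 0]]'

```text
time: 12.9
position: [0.4783, 0.0941, 0.1202]
ee_rot: [[0.999, 0.03, -0.028], [0.041, -0.706, 0.707], [0.002, -0.707, -0.707]]
ft_force: [1.3, 16.2, -12.8]
gripper_width: 0.0093
```

```bash
python3 bar.py; python3 arc.py .014 148:46 154:47 160:48 166:49 172:50 178:50
```

```text
bar depth behind TCP 0.0140 y 0.0003 bar rel hinge -0.0835 -0.0845 0.0549 phi 147.0 r 0.1008 F [  1.3  16.2 -12.8] M [-0.06 -0.27 -0.1 ]
force [  4.713    7.2254 -12.7562] w 0.009654099803796442 t 12.95
148:46 [-0.0, 0.0006, -0.0001] [0.8, 0.0, -0.0]
154:47 [0.0002, -0.0043, -0.0091] [1.8, 0.1, -0.0]
160:48 [0.0003, -0.0082, -0.0186] [2.8, 0.1, -0.0]
166:49 [0.0004, -0.0111, -0.0284] [3.8, 0.2, -0.0]
172:50 [0.0005, -0.0129, -0.0385] [4.8, 0.2, -0.0]
178:50 [0.0005, -0.0139, -0.0489] [4.8, 0.2, -0.0]
```

Call:
move_arm --plan '[[[0.0001, -0.0018, -0.0045], [1.2, 0.1, 0], 0], [[0.0002, -0.0062, -0.0138], [2, 0.1, 0], 0], [[0.0003, -0.0097, -0.0235], [3, 0.1, 0], 0], [[0.0004, -0.012, -0.0335], [4, 0.2, 0], 0]]'

```text
time: 13.35
position: [0.4791, 0.0801, 0.0843]
ee_rot: [[0.999, 0.026, -0.029], [0.039, -0.654, 0.755], [0.0, -0.756, -0.655]]
ft_force: [5.4, 3.2, -1.3]
gripper_width: 0.0097
```

```bash
python3 bar.py; python3 arc.py .014 168:49 172:50 176:50 179:50 180:50
```

```text
bar depth behind TCP 0.0139 y 0.0002 bar rel hinge -0.0833 -0.099 0.0182 phi 169.6 r 0.1006 F [ 5.4  3.2 -1.3] M [-0.02 -0.75 -0.99]
force [ 6.777  -0.7818 -4.5308] w 0.009617804814360462 t 13.4
168:49 [-0.0001, 0.0013, 0.0038] [-0.2, -0.1, 0.1]
172:50 [-0.0, 0.0003, -0.0029] [0.8, -0.0, 0.1]
176:50 [0.0, -0.0004, -0.0098] [0.8, -0.0, 0.1]
179:50 [0.0, -0.0007, -0.0151] [0.8, -0.0, 0.1]
180:50 [0.0, -0.0007, -0.0168] [0.8, -0.0, 0.1]
```

Last 10°, slowly down to the stop.

Call:
move_arm --plan '[[[0, 0, -0.005], [0, 0, 0], 0], [[0, -0.0004, -0.0098], [0, 0, 0], 0], [[0, -0.0006, -0.0135], [0, 0, 0], 0], [[0, -0.0006, -0.0165], [0, 0, 0], 0], [[0, -0.0006, -0.0175], [0, 0, 0], 0], [[0, -0.0006, -0.0175], [0, 0, 0], 0]]'

```text
time: 14.0
position: [0.4791, 0.0794, 0.0659]
ee_rot: [[0.999, 0.024, -0.029], [0.038, -0.652, 0.757], [-0.001, -0.758, -0.653]]
ft_force: [0.7, -4.4, 10.7]
gripper_width: 0.0095
```

```bash
python3 bar.py
```

```text
bar depth behind TCP 0.0150 y 0.0002 bar rel hinge -0.0833 -0.1006 0.0005 phi 179.7 r 0.1006 F [ 0.7 -4.4 10.7] M [ 0.45 -0.02 -0.06]
```

Call:
move_arm --plan '[[[0, 0, 0], [0, 0, 0], 0.25], [[0, 0, 0], [0, 0, 0], 0.4], [[0, 0, 0], [0, 0, 0], 0.4], [[0, -0.019, 0.0165], [0, 0, 0], 0.4], [[0, -0.045, 0.04], [0, 0, 0], 0.4], [[0, -0.07, 0.075], [-4, 0, 0], 0.4], [[0, -0.07, 0.11], [-12, 0, 0], 0.4], [[0, -0.07, 0.14], [-20, 0, 0], 0.4]]'

```text
time: 14.85
position: [0.4793, 0.0082, 0.2077]
ee_rot: [[0.999, 0.022, -0.026], [0.031, -0.874, 0.484], [-0.012, -0.485, -0.875]]
ft_force: [2.2, 0.7, -0.7]
gripper_width: 0.0341
```

Run:
```python
from h import *
np.set_printoptions(precision=4,suppress=True)
s=sense(); print(s['position'],np.round(s['joint_positions'],2))
for n in ('top','scene'):
    p,d=vision.capture(n); C=cam(n); cv2.imwrite(f'pics/{n}9.png',p)
    for k,r in (('green',RNG['green']),('red',((0,150,100),(6,255,255)))):
        for c,st,m in blobs(p,*r,amin=8)[1]:
            dd=d[m]; P=pdepth(C,c,np.median(dd[dd>0]) if (dd>0).any() else 0)
            if .4<P[0]<.7 and 0<P[1]<.35: print(n,k,c.round(1),st,P)
```

```text
[0.4793 0.0082 0.2077] [ 0.24  0.7  -0.04  1.81 -0.62  0.88 -0.87]
top green [280.6 285.8] [278 276   6  21  96] [0.4771 0.0675 0.0788]
top red [263.3 247.8] [260 244   9   9  41] [0.5621 0.1027 0.0947]
scene green [345.9 179.8] [343 170   7  20 133] [0.4767 0.0686 0.0778]
scene red [361.7 212.7] [356 208  12  10  96] [0.5673 0.1014 0.0937]
```

The plate lies fully over; the red button is seen at about (0.562, 0.102, 0.095) in both fixed views, which matches the geometry (0.5616, 0.1017).

Call:
move_arm --plan '[[[0.02, 0.025, 0], [-8, 0, 0], 0], [[0.045, 0.055, 0], [-16, 0, 0], 0], [[0.07, 0.085, -0.01], [-24, 0, 0], 0], [[0.0823, 0.0935, -0.05], [-28.9, 0, 0], 0], [[0.0823, 0.0935, -0.085], [-28.9, 0, 0], 0], [[0.0823, 0.0935, -0.09], [-28.9, 0, 0], 0], [[0.0823, 0.0935, -0.09], [-28.9, 0, 0], 0]]'

```text
time: 15.65
position: [0.5615, 0.1071, 0.1189]
ee_rot: [[0.999, 0.036, -0.028], [0.036, -0.999, -0.0], [-0.028, -0.001, -1.0]]
ft_force: [-0.0, -0.7, 0.4]
gripper_width: -0.0003
```

Run:
```python
from h import *
np.set_printoptions(precision=4,suppress=True)
s=sense(); print(s['position'],s['ee_rot'])
p,d=vision.capture('wrist'); C=cam('wrist',s); cv2.imwrite('pics/w10.png',p)
for k,r in (('red',((0,150,80),(8,255,255))),('green',RNG['green'])):
    for c,st,m in blobs(p,*r,amin=40)[1]:
        ys,xs=np.nonzero(m&(d>0)); P=np.array([pdepth(C,(x,y),d[y,x]) for x,y in zip(xs,ys)]); print(k,c,st,np.median(P,0),P.min(0),P.max(0))
```

```text
[0.5615 0.1071 0.1189] [[ 0.999   0.0357 -0.0285]
 [ 0.0357 -0.9994 -0.0005]
 [-0.0285 -0.0006 -0.9996]]
red [334.1631 283.7196] [ 312  265   44   39 1159] [0.564  0.1011 0.095 ] [0.5522 0.0901 0.0897] [0.5738 0.113  0.097 ]
green [394.3286 168.6714] [390 164  10  10  70] [0.6196 0.0682 0.057 ] [0.6171 0.0655 0.0551] [0.6223 0.0709 0.0588]
green [616.533  422.1353] [ 595  395   45   56 1833] [ 0.3848 -0.1779  0.0077] [ 0.3369 -0.2158 -0.0007] [ 0.409  -0.1584  0.0158]
```

View pics/w10.png

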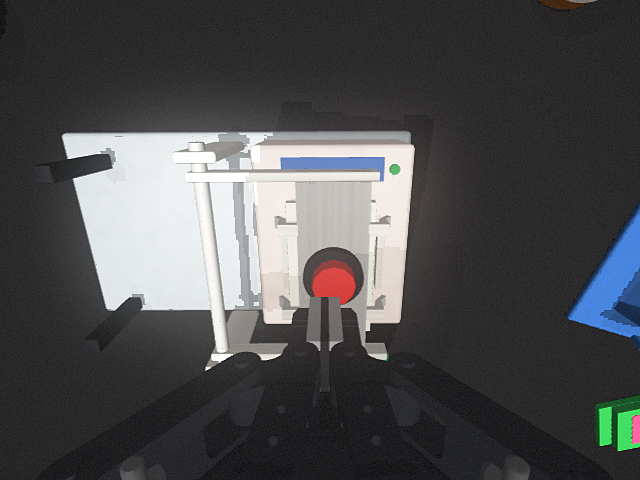

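Call:
move_arm --plan '[[[0.0002, -0.0055, -0.01], [0, 0, 0], 0], [[0.0002, -0.0055, -0.022], [0, 0, 0], 0], [[0.0002, -0.0055, -0.027], [0, 0, 0], 0], [[0.0002, -0.0055, -0.032], [0, 0, 0], 0], [[0.0002, -0.0055, -0.0325], [0, 0, 0], 0], [[0.0002, -0.0055, -0.0325], [0, 0, 0], 0], [[0.0002, -0.0055, -0.0325], [0, 0, 0], 0]]'

```text
time: 16.4
position: [0.5626, 0.0995, 0.0883]
ee_rot: [[0.999, 0.033, -0.026], [0.033, -0.999, -0.0], [-0.026, -0.001, -1.0]]
ft_force: [-1.7, -3.6, 6.5]
gripper_width: -0.0002
```

Call:
move_arm --plan '[[[-0.0005, 0.0015, -0.0012], [0, 0, 0], 0], [[-0.0005, 0.0015, -0.002], [0, 0, 0], 0], [[-0.0005, 0.0015, -0.002], [0, 0, 0], 0], [[-0.0005, 0.0015, -0.002], [0, 0, 0], 0]]'

```text
time: 16.8
position: [0.5627, 0.0997, 0.0877]
ee_rot: [[0.999, 0.031, -0.024], [0.031, -1.0, -0.001], [-0.024, 0.0, -1.0]]
ft_force: [-6.2, -7.9, 28.2]
gripper_width: 0.0
```

Fully in, at the stop (28 N). Lift off and check where the button stays.

Call:
move_arm --plan '[[[0, 0, 0.01], [0, 0, 0], 0], [[0, 0, 0.04], [0, 0, 0], 0], [[-0.03, -0.02, 0.09], [0, 0, 0], 0], [[-0.07, -0.05, 0.13], [0, 0, 0], 0], [[-0.1, -0.08, 0.13], [0, 0, 0], 0], [[-0.1, -0.08, 0.13], [0, 0, 0], 0]]'

```text
time: 17.4
position: [0.4604, 0.0171, 0.2197]
ee_rot: [[0.999, 0.028, -0.022], [0.028, -1.0, -0.001], [-0.022, 0.0, -1.0]]
ft_force: [0.2, 0.6, -0.3]
gripper_width: -0.0002
```

Run:
```python
from h import *
np.set_printoptions(precision=4,suppress=True)
s=sense(); print(s['position'],s['ft_force'])
p,d=vision.capture('wrist'); C=cam('wrist',s); cv2.imwrite('pics/w11.png',p)
for n in ('wrist','top','scene'):
    if n!='wrist': p,d=vision.capture(n); C=cam(n); cv2.imwrite(f'pics/{n}11.png',p)
    for k,r in (('red',((0,150,80),(8,255,255))),('green',RNG['green']),('orange',RNG['orange']),('blue',RNG['blue'])):
        for c,st,m in blobs(p,*r,amin=6)[1]:
            ys,xs=np.nonzero(m&(d>0))
            if len(xs)<4: continue
            P=np.array([pdepth(C,(x,y),d[y,x]) for x,y in zip(xs,ys)]); q=np.median(P,0)
            if .42<q[0]<.8 and -.08<q[1]<.3: print(n,k,c.round(1),st[4],q,P[:,2].max())
p=cv2.imread('pics/w11.png'); uv=proj(cam('wrist',s),[.5616,.1017,.07]).astype(int); print(uv)
y0=max(0,min(uv[1]-110,480-220)); x0=max(0,min(uv[0]-150,640-300))
cv2.imwrite('pics/w11c.png',cv2.resize(p[y0:y0+220,x0:x0+300],None,fx=2.6,fy=2.6))
```

```text
[0.4604 0.0171 0.2197] [ 0.2223  0.6097 -0.3479]
wrist red [202.5  86.5] 340 [0.5634 0.1066 0.0908] 0.09274916676236306
wrist red [220.3  98.6] 22 [0.5549 0.0934 0.0906] 0.09234184062157824
wrist green [261.2   9.2] 44 [0.6194 0.0681 0.0573] 0.059191233656425146
wrist green [262.8 201.5] 833 [0.478  0.0675 0.0801] 0.08305915254862839
top red [262.7 247.2] 35 [0.564  0.1057 0.0904] 0.09555031678308368
top orange [316.5 165.5] 27 [ 0.7379 -0.0163  0.104 ] 0.11381057178522724
top orange [329.4 170.7] 64 [ 0.7254 -0.0445  0.1048] 0.11670325354897759
top orange [319.9 172.8] 12 [ 0.7242 -0.0247  0.0989] 0.10830134471694952
top blue [326.  159.4] 134 [ 0.743  -0.0367  0.1497] 0.1535537218363041
scene red [361.7 213.3] 103 [0.5667 0.1021 0.09  ] 0.09406783848011224
scene green [345.7 180. ] 127 [0.4753 0.0683 0.0793] 0.08461614825468788
scene orange [286.8 296.7] 400 [ 0.7605 -0.0328  0.1049] 0.11971477092697558
scene blue [361.4 244.9] 76 [0.6209 0.1058 0.0559] 0.06115666387780294
scene blue [285.1 280.2] 237 [ 0.7456 -0.0363  0.1494] 0.1534632776856989
[217  90]
```

View pics/w11c.png

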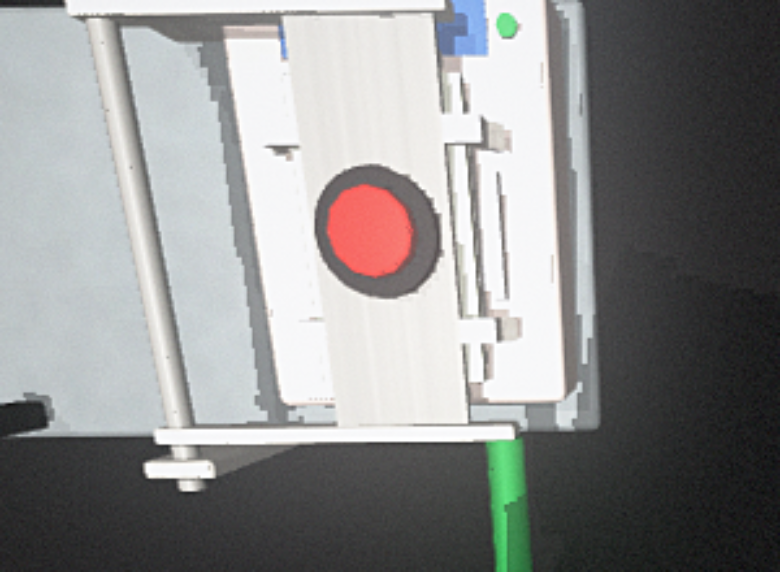

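The button stays about 4 mm in (z 0.0907), as the text says it does after the drop. I'll check the back height of the cassette beside the strip.

Run:
```python
from h import *
s=sense(); p,d=vision.capture('wrist'); C=cam('wrist',s)
hx=np.array([np.cos(.0385),np.sin(.0385),0]); hy=np.array([-hx[1],hx[0],0]); H=np.array([.5616,.1017,0])
v,u=np.mgrid[0:200,130:330]; P=np.array([pdepth(C,(a,b),d[b,a]) for a,b in zip(u.ravel(),v.ravel()) if d[b,a]>0]); L=P-H; x=L@hx; y=L@hy
for y0 in np.arange(-.034,.036,.002):
    for a,b in ((-.018,-.002),(.002,.018)):
        k=(x>a)&(x<b)&(y>y0)&(y<y0+.002)
        if k.sum()>5: print(round(y0,3),a,k.sum(),np.round(np.percentile(P[k,2],[10,50,90]),4))
# cassette ends
k=(P[:,2]>.066)&(P[:,2]<.0715)&(abs(y)<.03)&(abs(x)<.05); print('69mm pts',k.sum(),x[k].min(),x[k].max(),y[k].min(),y[k].max())
```

```text
-0.034 -0.018 51 [0.0544 0.0552 0.0559]
-0.034 0.002 51 [0.0541 0.055  0.0558]
-0.032 -0.018 81 [0.0548 0.0599 0.0624]
-0.032 0.002 92 [0.0548 0.0586 0.0626]
-0.03 -0.018 51 [0.0612 0.0619 0.0629]
-0.03 0.002 59 [0.0611 0.062  0.0631]
-0.028 -0.018 24 [0.0612 0.0619 0.0624]
-0.028 0.002 28 [0.0608 0.062  0.0627]
-0.026 -0.018 71 [0.0542 0.0555 0.0649]
-0.026 0.002 66 [0.0544 0.0557 0.0619]
-0.024 -0.018 105 [0.0575 0.0681 0.0696]
-0.024 0.002 124 [0.0575 0.0679 0.0696]
-0.022 -0.018 81 [0.0685 0.0696 0.079 ]
-0.022 0.002 83 [0.0685 0.0696 0.0784]
-0.02 -0.018 98 [0.0688 0.0787 0.0799]
-0.02 0.002 116 [0.0685 0.0782 0.0797]
-0.018 -0.018 69 [0.0784 0.0794 0.082 ]
-0.018 0.002 74 [0.0785 0.0794 0.0835]
-0.016 -0.018 78 [0.0787 0.0802 0.0852]
-0.016 0.002 71 [0.0784 0.0799 0.0855]
-0.014 -0.018 69 [0.0788 0.0843 0.0858]
-0.014 0.002 72 [0.0787 0.0845 0.0859]
-0.012 -0.018 77 [0.0789 0.0848 0.0884]
-0.012 0.002 87 [0.079  0.085  0.0898]
-0.01 -0.018 77 [0.0792 0.0854 0.0907]
-0.01 0.002 76 [0.0797 0.0854 0.0907]
-0.008 -0.018 80 [0.0796 0.0863 0.091 ]
-0.008 0.002 74 [0.0795 0.0866 0.091
[... 860 characters left out ...]
18 42 [0.0786 0.0794 0.0802]
0.016 0.002 39 [0.0788 0.0793 0.0808]
0.018 -0.018 53 [0.0784 0.0791 0.08  ]
0.018 0.002 59 [0.0784 0.0792 0.0802]
0.022 -0.018 17 [0.0689 0.0696 0.0702]
0.022 0.002 14 [0.0689 0.0695 0.0702]
0.024 -0.018 49 [0.0684 0.0691 0.0701]
0.024 0.002 58 [0.0679 0.0691 0.0698]
0.028 -0.018 49 [0.0614 0.0626 0.0636]
0.028 0.002 42 [0.0611 0.0621 0.0631]
0.03 -0.018 18 [0.0607 0.0618 0.0625]
0.03 0.002 29 [0.0613 0.062  0.063 ]
0.032 -0.018 18 [0.0549 0.0556 0.0564]
0.032 0.002 12 [0.0551 0.0558 0.0563]
0.034 -0.018 46 [0.0543 0.0552 0.0558]
0.034 0.002 53 [0.0542 0.0548 0.0559]
69mm pts 1051 -0.04646437298768459 0.04710802867931436 -0.02934446645185365 0.029857936756863268
```

The cassette's back is level at 0.0693–0.0696 m on both sides (69 mm is expected in the nest, 75 mm if still caught), it sits between the nest's guides, and the arm is clear.

```bash
python3 -c "
from workcell import job; print(job.close_job())"
```

```text
the job is handed in; nothing more can be done
None
```

I took the cassette from the rack and tucked it under the orange catch, then pressed it down until the blue catch held it. I swung the plate over by its handle and pressed the red button. I handed the job in at about 17.5 s with the plate lying over the nest. I was given no verdict.

**Last checks:**
- **Cassette:** its back lies level at 69–70 mm on both sides. The expected height is 69 mm in the nest and 75 mm if still caught. It sits between the nest's guides.
- **Release button:** it stays about 4 mm in, as it should after the drop.
- **Flip plate:** the handle measured 179.7° before I let go, and in the final views it still lies at the closed position.
- **Arm:** it is clear of everything, with only about 0.6 N of residual force on the tool.
- **Seating before the swing:** the cassette was level to within 1°. It was about 1 mm off my estimate of the seat centre, and both catches were closed.

**What went wrong or was not checked:**
- **Tilt at the rack:** the first tilted approach hit joint 6's lower limit, so I gripped with less tilt.
- **Handle slip:** the bar rolled about 5 mm towards the fingertips early in the swing. I finished the swing in small steps with the tool turning along, and the slip stopped. The highest sideways-plus-upward load I read was about 55 N.
- **Plate speed:** I did not measure it. The planned rate was about 1.4 rad/s, against the 5 rad/s limit.
- **Bottle, beaker and jar:** I planned every path clear of them. At the end I only re-measured the bottle, which had not moved; I did not check the beaker or the jar.

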